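Tap a drill chuck's taper home in its socket

TASK

Take the drill chuck out of the wooden rack, stand its tapered shank loosely in the green taper socket and let go before it wedges tight. Then pick up the brass drift and tap the chuck's nose with it, in two or more separate taps that build up to a firm but not hard one of about 25 N, until the taper is locked. Stand the drift back upright on the bench, well clear of the socket, and leave the other things where they are.

Things in the scene. Friction and masses are not known exactly. Their poses are not given: they have to be found in the camera images.
- chuck_grip (a point): Drill chuck: grey steel cylinder 42 mm across with bright and dark ribs, nose up, starting in either hole of the rack. This point: on its axis, mid-height of the straight body (20 mm of it above and below), where to grip; 37 mm below the flat nose top (30 mm across). Mass 0.33 to 0.57 kg. z axis up along the chuck.
- chuck_shoulder (a point): Centre of the chuck's shoulder (the flat underside of its body), on the axis 20 mm below chuck_grip, z up. Below it a bright tapered shank 55 mm long: 26 mm across at the shoulder, 16 mm near the tip, 11 mm at the very tip.
- socket_mouth (a point): Centre of the taper socket's mouth in its flat top face, 90 mm above the bench, z up along the bore. Green round column 64 mm across on a square 120 mm foot, fixed; its place varies. Mouth 28 mm across. The conical bore matches the chuck's taper, but how deep it sits varies unseen: the shank meets the wall with the shoulder 6 to 22 mm above this face.
- socket: The same socket; origin under its foot's centre. From first touch the taper wedges: resistance grows some 8 to 10 N per mm, and it stays where it is pushed; the shoulder never meets the face. It is locked once tapped with 14 to 22 N (by friction); a 25 N tap always locks it, and then it has gone 2 to 4 mm past first touch. Its weight, or lowering it with under 5 N, does not.
- drift_center (a point): Brass drift: round bar 110 mm tall, upright on the bench: striking foot 34 mm across, 32 mm high; above it a straight neck 22 mm across with dark bands, to be gripped. This point: on its axis half-way up, 55 mm above its flat underside (the striking face). z up. Mass 0.33 to 0.57 kg. Over 33 N between it and the chuck is too hard.
- rack: Fixed wooden rack block 90 x 220 x 68 mm (x, y, z) with two holes 33 mm across, 57 mm either way from its middle along its y; origin at the centre of its underside; place and yaw vary. One hole holds the chuck, the other a dead centre.
- centre: Dead centre (bystander): pointed steel tool with a red band in the rack's other hole; origin at its shank's tip, 13 mm above the bench; its point 101 mm higher.
- jar: Amber glass jar with a red lid (bystander), 68 mm across, 85 mm tall; origin at the centre of its underside.
- oil: White oil bottle with a yellow label (bystander), 52 mm across, 120 mm tall; origin at the centre of its underside.
- spanner: Steel spanner, 160 mm long, lying flat on the bench (bystander); origin at the middle of its underside.

How it is judged:
By the outcome, as a careful person would: the job done as asked, in the order asked, and still so for the second after the job is handed in, with the robot touching nothing.
It also fails if it takes over 67 s, if anything falls off the work surface, if the arm or the gripper's body presses on something with over 40 N, if the wrist force passes 120 N, or if a joint passes its speed limit or range.

ROBOT

A 6-joint arm with a two-finger parallel gripper is mounted at the origin on the work surface. World frame = base frame: x ahead of the robot, y to its left, z up, the work surface at z = 0. Lengths are in mm, angles in rad, forces in N, time in s.
With the tool pointing down it reaches from about 300 to 775 mm from the base axis. Payload 14.6 kg.
Tool frame: the origin (TCP) lies between the finger pads; the fingertips stand 8 mm ahead of it and the grasp point (between the pads) lies 11 mm behind it; z points along the fingers, y is the direction in which the jaws open and shut (so a half turn about z gives the same grasp; the last joint's range is limited). The gripper opens to 94 mm and grips with 3 to 60 N. Pads are 16 mm wide; open, the fingers measure 119 mm over their backs; the gripper's body (75 mm by 177 mm) begins 78 mm behind the grasp point.
Start: joints at [-1.312, 0.3, 1.521, -0, 1.321, -0.067], TCP at [176.03, -521.059, 213.446] pointing down, gripper open.
Joint ranges: [-3.03, 3.03], [-0.79, 2.21], [0.23, 2.52], [-1.04, 4.18], [0, 3.07], [-2.55, 2.55]. Speed limits (rad/s): [2.22, 2.22, 2.57, 3.14, 3.14, 3.14].

INTERFACE

Orientations are given as [roll, pitch, yaw] about the fixed x, y, z axes, in that order (R = Rz(yaw) Ry(pitch) Rx(roll)).
In Python, from cell import manip gives the robot as it stands. The module is installed in compiled form; this text tells all that it offers.
- The arm moves only by the tool send_rows, never from a script. Its argument "series" is a list that holds one entry, the list of rows, each a list of 5 numbers: the opening, from 0 (shut) to 1 (fully open), then the shift along the tool's x, y, z in mm, then the turn about the tool's z in degrees. In form: [[[gripper, dx, dy, dz, roll], ...]]. A call has 1 to 10 rows; each row is the pose to reach, as a shift and turn from the pose commanded when the call began, along the tool's axes at that moment; what a row does not reach only later rows make up. A row lasts 1/10 s, in which the tool goes at most 50 mm and 8.59 degrees, less where a joint would pass 70% of its speed; a pose out of reach is approached as far as the arm can. A call with a gripper value outside its range is refused whole. The fingers move at their own pace and stop on an object; "newtons" is the grip in N (left out, the last holds). Time passes only in rows, so rows that repeat a pose let the fingers close. It gives the time, the measured TCP pose, the force and the opening at its end, in the units of the state.
- manip.read_state(): the state, without advancing time (a new reading comes with each control period).
- manip.camera(name): name is "scene" or "top" or "wrist"; returns a dict with "img" (480x640x3 uint8, red, green, blue), "vfov" (degrees; the focal length in pixels is half the picture's height over the tangent of half this angle, whatever the lens; pixels are square), "cx", "cy" (the principal point, pixels), "pose" (4x4, takes a point from camera to world coordinates); the wrist camera has in their place "T_tool_cam" (4x4, takes a point from camera to tool coordinates, whose origin is the TCP and whose axes are the flange's). Camera axes: x right, y down, z forward; pixel columns grow to the right and rows downward; lengths in mm; the calibration is good to about 2 mm. A picture is of the moment at which its call begins: read the wrist's pose just before it. There is no depth.
- manip.sign_off(): hands the job in, once; it reports no verdict.
Trained networks look in a picture, given as the dict that the camera call returned (one of the last four; its "shot" number tells which), for a name from the list of things; names that differ only in an ending like _2 or _b are one class to them, and where a whole thing is asked for, a point or a joint stands for the part that bears it (a point fixed in the world has none). Each returns a list of dicts, best first, with "conf" (0 to 1); they miss things now and then, are a little off and sometimes report something else, mostly with a low value. They report only what shows in the picture. A call takes as long as a camera call.
- manip.find_in(target, picture): "rect" ([left, top, width, height] in pixels, round what is visible of it).
- manip.silhouettes(target, picture): "pixels" (480x640 bool, what is visible of it) and "rect" ([left, top, width, height] in pixels, round what is visible of it).
The state is a dict: "clock": time; "joints": joint angles; "qd": joint speeds; "effort": joint torques, N m; "eef_pos": TCP position; "eef_rot": TCP orientation; "wrist_force": force on the tool from outside, world axes, zero at the start; "moment": the same for the moment, N m; "finger_gap": finger opening in mm.
Only numpy, scipy, OpenCV 4.12 (cv2) and the standard library are available. Lean on these libraries where they do the work, as an engineer would, in place of code of your own. Each camera call takes 0.05 s, during which the arm holds its last target. There are 200 camera calls.

## Working session

There is one attempt and no reset: what is moved stays moved. The work goes in short steps, Python scripts to look and compute and a tool call to move; the robot and the scene stay as the last step left them, time stands still between calls to the robot, and variables do not carry over. Pictures are saved under pics/ and viewed, about 8 in all and at most 12, crops included, and the job is handed in when it is done.

Besides the shell and the picture viewer there is one more tool, called after "Call:" as name(argument=value, ...) on one line, values as JSON. send_rows: Moves the arm, as the interface text tells. Its arguments: {"type":"object","properties":{"series":{"type":"array"},"newtons":{"type":"number"}},"required":["series"]}

```bash
mkdir -p pics; cat > h.py <<'E'
import numpy as np, cv2
from cell import manip
from scipy.spatial.transform import Rotation as R
def tool(s):
    T=np.eye(4);T[:3,:3]=R.from_euler('xyz',s['eef_rot']).as_matrix();T[:3,3]=s['eef_pos'];return T
def shot(name):
    s=manip.read_state();p=manip.camera(name)
    p['W']=p['pose'] if 'pose' in p else tool(s)@np.array(p['T_tool_cam'])
    p['W']=np.array(p['W']); p['f']=240/np.tan(np.radians(p['vfov'])/2);return p
def save(p,fn): cv2.imwrite('pics/'+fn,p['img'][:,:,::-1])
def ray(p,u,v):
    d=p['W'][:3,:3]@np.array([(u-p['cx'])/p['f'],(v-p['cy'])/p['f'],1]);return p['W'][:3,3],d/np.linalg.norm(d)
def atz(p,u,v,z):
    o,d=ray(p,u,v);return o+d*(z-o[2])/d[2]
def tri(obs):
    A=np.zeros((3,3));b=np.zeros(3)
    for p,u,v in obs:
        o,d=ray(p,u,v);M=np.eye(3)-np.outer(d,d);A+=M;b+=M@o
    x=np.linalg.solve(A,b);res=[np.linalg.norm((np.eye(3)-np.outer(ray(*q)[1],ray(*q)[1]))@(x-ray(*q)[0])) for q in obs]
    return x,res
def proj(p,X):
    c=p['W'][:3,:3].T@(np.array(X)-p['W'][:3,3]);return p['cx']+p['f']*c[0]/c[2],p['cy']+p['f']*c[1]/c[2]
E
python3 - <<'E'
from h import *
s=manip.read_state();print(s['clock'],s['eef_pos'],s['eef_rot'],s['finger_gap'],s['wrist_force'])
ps={n:shot(n) for n in('scene','top','wrist')}
for n,p in ps.items():
    print(n,p['vfov'],p['cx'],p['cy'],p['W'].round(2).tolist())
for n in ('scene','top'):
    save(ps[n],n+'0.png')
    for t in('chuck_grip','socket','drift_center','rack','centre','jar','oil','spanner'):
        print(n,t,[(np.round(d['rect']).tolist(),round(d['conf'],2)) for d in manip.find_in(t,ps[n])[:2]])
print(ps['wrist']['T_tool_cam'])
a=np.hstack([cv2.resize(ps[n]['img'],(400,300)) for n in ('scene','top')])
E
```

```text
0.0 [ 175.94871432 -520.81931083  212.88188549] [-3.14042824e+00 -5.12338683e-05  3.25760713e-01] 94.36240550675423 [ 0.13099267 -1.14598823  0.6241882 ]
scene 55.96685046987284 328.8031767243111 237.50105385833422 [[0.48, 0.67, -0.57, 1151.77], [0.88, -0.37, 0.3, -223.56], [-0.01, -0.64, -0.77, 799.5], [0.0, 0.0, 0.0, 1.0]]
top 43.80497002004449 316.8523815917236 245.74187173454976 [[0.01, -0.98, 0.19, 446.75], [-1.0, -0.01, 0.0, 31.87], [0.0, -0.19, -0.98, 1026.61], [0.0, 0.0, 0.0, 1.0]]
wrist 68.2391249717663 325.728055908585 237.8899623904998 [[0.32, -0.91, -0.25, 249.25], [-0.95, -0.31, -0.08, -497.13], [-0.0, 0.27, -0.96, 382.99], [0.0, 0.0, 0.0, 1.0]]
scene chuck_grip [([361.0, 174.0, 16.0, 29.0], 0.68)]
scene socket [([270.0, 224.0, 70.0, 64.0], 0.8)]
scene drift_center [([153.0, 265.0, 28.0, 45.0], 0.86), ([362.0, 176.0, 18.0, 30.0], 0.49)]
scene rack [([339.0, 174.0, 106.0, 60.0], 0.86)]
scene centre []
scene jar [([183.0, 325.0, 44.0, 49.0], 0.86)]
scene oil [([388.0, 248.0, 29.0, 49.0], 0.58)]
scene spanner [([288.0, 302.0, 59.0, 64.0], 0.8)]
top chuck_grip [([282.0, 228.0, 94.0, 89.0], 0.31)]
top socket [([285.0, 228.0, 86.0, 89.0], 0.97)]
top drift_center [([486.0, 287.0, 36.0, 19.0], 0.62), ([107.0, 239.0, 150.0, 92.0], 0.48)]
top rack [([108.0, 242.0, 148.0, 88.0], 0.72), ([133.0, 266.0, 26.0, 19.0], 0.4)]
top centre [([134.0, 267.0, 22.0, 20.0], 0.87)]
top jar [([459.0, 179.0, 50.0, 47.0], 0.92)]
top oil [([226.0, 154.0, 38.0, 42.0], 0.78)]
top spanner [([350.0, 133.0, 34.0, 89.0], 0.81)]
[[-3.13725376e-05 -9.64001854e-01 -2.65895513e-01  7.69992630e+01]
 [ 9.99999660e-01  1.88749883e-04 -8.02299228e-04  8.21592103e-01]
 [ 8.23605691e-04 -2.65895447e-01  9.64001521e-01 -1.70057045e+02]
 [ 0.00000000e+00  0.00000000e+00  0.00000000e+00  1.00000000e+00]]
```

View pics/scene0.png

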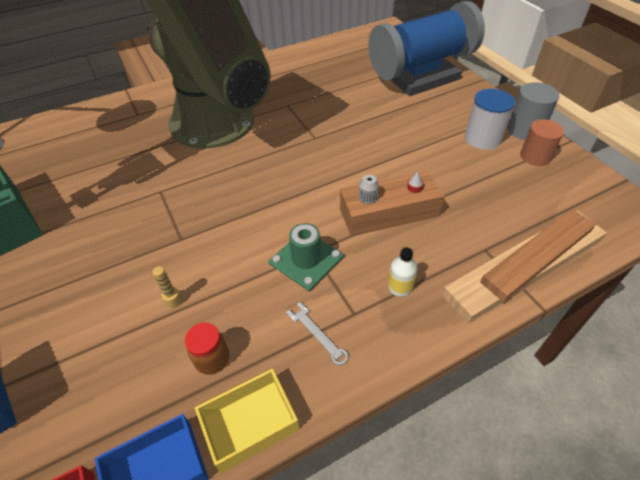

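View pics/top0.png

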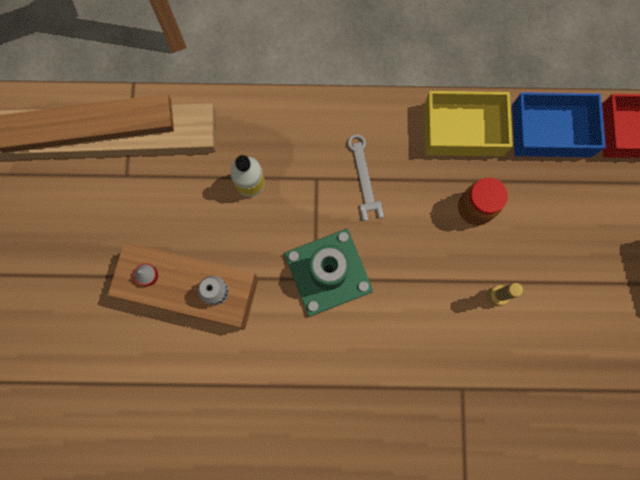

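The scene view shows the chuck at (369,188) in the rack's near hole, the socket mouth at (305,232), and the drift at (160–172, 268–305). In the top view the chuck nose is at (209,288), the mouth at (329,266) and the drift top at (515,290).

```bash
python3 - <<'E'
from h import *
S=shot('scene');T=shot('top')
for n,a,b in(('nose',(369,179),(209,288)),('mouth',(305,232),(329,266)),('drifttop',(159,270),(516,290)),('centretip',(417,172),(140,271)),('oiltop',(406,252),(243,162)),('jartop',(203,338),(489,195))):
    print(n,*[x if isinstance(x,list) else x.round(1) for x in tri([(S,*a),(T,*b)])])
for n,u,v,z in(('nose',209,288,125),('mouth',329,266,90),('dtop',516,290,110),('rackA',124,244,68),('rackB',257,273,68),('sp',365,178,5)): print(n,atz(T,u,v,z).round(1))
m=manip.silhouettes('chuck_grip',T);print([(d['rect'],d['conf']) for d in m])
E
```

```text
nose [550.2 194.7 126.7] [np.float64(0.5650842366664497), np.float64(0.5650842366664118)]
mouth [592.   14.3  94.3] [np.float64(2.1891147745243056), np.float64(2.189114774524295)]
drifttop [ 555.6 -273.9  111.3] [np.float64(1.8015604292244989), np.float64(1.8015604292245648)]
centretip [576.2 303.9 119.1] [np.float64(1.3302217344098968), np.float64(1.3302217344100324)]
oiltop [752.4 151.7 121.3] [np.float64(0.9850822086405405), np.float64(0.9850822086403556)]
jartop [ 714.5 -247.1   82.7] [np.float64(1.63000928036371), np.float64(1.6300092803638815)]
nose [550.2 194.5 125. ]
mouth [591.9  12.2  90. ]
dtop [ 555.3 -276.2  110. ]
rackA [627. 347.  68.]
rackB [582.2 128.2  68. ]
sp [764.4 -52.2   5. ]
[([195.9, 278.1, 30.1, 30.6], 0.65)]
```

```bash
cat >> h.py <<'E'
def delta(X):
    s=manip.read_state();T=tool(s)
    print('t',round(s['clock'],2),'pos',s['eef_pos'].round(1),'rot',s['eef_rot'].round(4),'gap',round(s['finger_gap'],1),'F',s['wrist_force'].round(1),'shift',(T[:3,:3].T@(np.array(X)-T[:3,3])).round(1))
E
python3 - <<'E'
from h import *
delta([550.2,194.5,215]); print(manip.read_state()['joints'])
E
```

```text
t 1.1 pos [ 176.  -521.1  213.4] rot [-3.1416  0.      0.3258] gap 93.8 F [ 0.3 -0.3 -0.2] shift [ 583.5 -558.1   -1.6]
[-1.31158818e+00  2.99911701e-01  1.52100739e+00 -1.43569772e-05
  1.32068906e+00 -6.66223216e-02]
```

Call:
send_rows(series=[[[1,583,-558,-2,0],[1,583,-558,-2,0],[1,583,-558,-2,0],[1,583,-558,-2,0],[1,583,-558,-2,0],[1,583,-558,-2,0],[1,583,-558,-2,0],[1,583,-558,-2,0],[1,583,-558,-2,0],[1,583,-558,-2,0]]], newtons=30)

```text
clock: 2.1
eef_pos: [408.1, -75.9, 215.1]
eef_rot: [3.141, -0.001, 0.326]
wrist_force: [0.7, -1.4, 0.6]
finger_gap: 94.3
```

```bash
python3 - <<'E'
from h import *
delta([550.2,194.5,215])
E
```

```text
t 2.1 pos [408.1 -75.9 215.1] rot [ 3.141e+00 -8.000e-04  3.257e-01] gap 94.3 F [ 0.7 -1.4  0.6] shift [ 2.211e+02 -2.107e+02  1.000e-01]
```

Call:
send_rows(series=[[[1,219,-210,0,0],[1,219,-210,0,0],[1,219,-210,0,0],[1,219,-210,0,0],[1,219,-210,0,0],[1,219,-210,0,0],[1,219,-210,0,0],[1,219,-210,0,0],[1,219,-210,0,0]]])

```text
clock: 3.0
eef_pos: [547.6, 190.3, 214.7]
eef_rot: [3.141, 0.0, 0.325]
wrist_force: [-0.9, -0.7, -0.6]
finger_gap: 93.6
```

```bash
python3 - <<'E'
from h import *
delta([550.2,194.5,82])
p=shot('wrist');save(p,'w1.png');print(proj(p,[550.2,194.5,125]),[(d['rect'],d['conf']) for d in manip.find_in('chuck_grip',p)])
E
```

```text
t 3.0 pos [547.6 190.3 214.7] rot [3.1415e+00 3.0000e-04 3.2530e-01] gap 93.6 F [-0.9 -0.7 -0.6] shift [  3.9  -3.1 132.7]
(np.float64(320.8166281663572), np.float64(239.77670340345261)) [([297.6, 199.6, 51.7, 61.0], 0.83)]
```

View pics/w1.png

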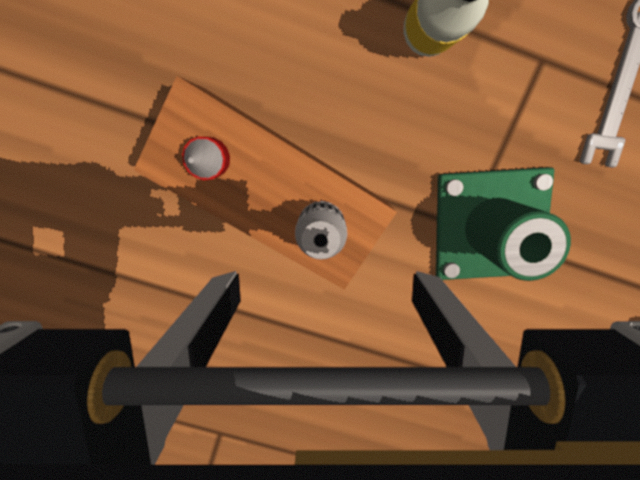

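Wrist view: the nose centre is at (321,241), within 1 px of the prediction. The socket mouth is at (537,247) and the dead centre sits well aside at (205,157).

Call:
send_rows(series=[[[1,3,-2,40,0],[1,3,-2,60,0],[1,3,-2,60,0],[1,3,-2,60,0]]])

```text
clock: 3.5
eef_pos: [550.3, 193.4, 155.9]
eef_rot: [3.141, -0.001, 0.325]
wrist_force: [-0.2, -0.4, 0.5]
finger_gap: 94.2
```

```bash
python3 - <<'E'
from h import *
delta([550.2,194.5,82])
E
```

```text
t 3.5 pos [550.3 193.4 155.9] rot [ 3.1415e+00 -1.0000e-03  3.2490e-01] gap 94.2 F [-0.2 -0.4  0.5] shift [ 0.1 -1.1 73.9]
```

Call:
send_rows(series=[[[1,0,-1,40,0],[1,0,-1,65,0],[1,0,-1,73,0],[1,0,-1,73,0],[0.3,0,-1,73,0],[0.3,0,-1,73,0],[0.3,0,-1,73,0],[0.3,0,-1,73,0],[0.3,0,-1,73,0]]], newtons=30)

```text
clock: 4.4
eef_pos: [549.8, 195.0, 82.0]
eef_rot: [3.142, -0.0, 0.326]
wrist_force: [0.7, -0.7, 0.6]
finger_gap: 57.0
```

Call:
send_rows(series=[[[0.2,0,0,0,0],[0.2,0,0,0,0],[0.2,0,0,0,0],[0.2,0,0,0,0],[0.2,0,0,0,0]]])

```text
clock: 4.9
eef_pos: [549.7, 195.0, 81.7]
eef_rot: [-3.142, -0.0, 0.326]
wrist_force: [0.0, 1.5, 0.7]
finger_gap: 41.8
```

```bash
python3 - <<'E'
from h import *
delta([550.2,194.5,200])
p=shot('wrist');print(manip.find_in('chuck_grip',p)[:1])
E
```

```text
t 4.9 pos [549.7 195.   81.7] rot [-3.1415 -0.      0.3258] gap 41.8 F [0.  1.5 0.7] shift [   0.3    0.6 -118.3]
[]
```

Call:
send_rows(series=[[[0.2,0,0,-20,0],[0.2,0,0,-50,0],[0.2,0,0,-100,0],[0.2,0,0,-110,0],[0.2,0,0,-110,0],[0.2,0,0,-110,0]]])

```text
clock: 5.6
eef_pos: [548.9, 194.7, 189.4]
eef_rot: [-3.141, 0.003, 0.326]
wrist_force: [1.3, 0.5, -5.9]
finger_gap: 41.7
```

```bash
python3 - <<'E'
from h import *
delta([592,13,192])
p=shot('wrist');save(p,'w2.png')
E
```

```text
t 5.6 pos [548.9 194.7 189.4] rot [-3.1414  0.0032  0.3257] gap 41.7 F [ 1.3  0.5 -5.9] shift [-17.4 185.9  -2.5]
```

View pics/w2.png

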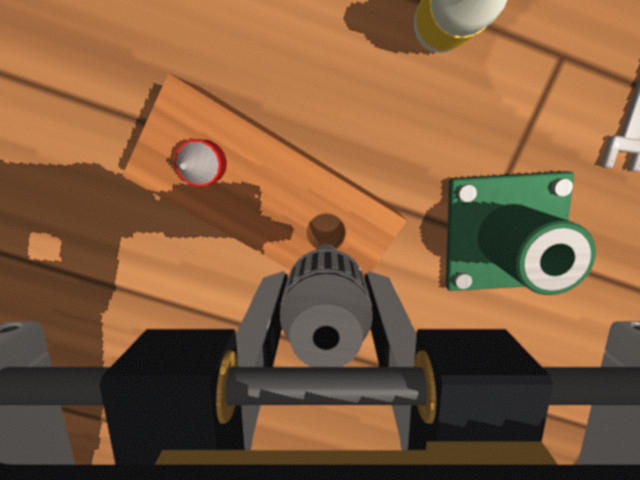

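The chuck is in the hand with its nose at (326,337). The rack hole is empty and the mouth is at (559,258).

```bash
python3 - <<'E'
from h import *
p=shot('wrist');T=tool(manip.read_state())
print('pos',T[:3,3].round(1))
print('mouth w',atz(p,559,258,90).round(1))
# fit ellipses of the light ring, mouth
x=atz(p,326,337,T[2,3]+43.3);print('nose in tool',(T[:3,:3].T@(x-T[:3,3])).round(1))
g=p['img'].astype(int);sub=g[200:310,505:610];m=(sub.min(2)>150).astype(np.uint8)
c=max(cv2.findContours(m,cv2.RETR_EXTERNAL,cv2.CHAIN_APPROX_NONE)[0],key=cv2.contourArea)
e=cv2.fitEllipse(c);print(e,'ring ctr',atz(p,e[0][0]+505,e[0][1]+200,90).round(1), 'size at z90 ~',p['f'])
t=shot('top');g=t['img'].astype(int);sub=g[240:295,300:355];m=(sub.min(2)>130).astype(np.uint8)
c=max(cv2.findContours(m,cv2.RETR_EXTERNAL,cv2.CHAIN_APPROX_NONE)[0],key=cv2.contourArea)
e=cv2.fitEllipse(c);print(e,'top ring',atz(t,e[0][0]+300,e[0][1]+240,90).round(1))
X,r=tri([(p,559,258),(t,e[0][0]+300,e[0][1]+240)]);print('tri',X.round(1),r)
E
```

```text
pos [548.9 194.7 189.3]
mouth w [595.3  12.6  90. ]
nose in tool [  0.7   0.8 -43.3]
((52.643585205078125, 58.7081184387207), (56.904930114746094, 69.05833435058594), 55.384456634521484) ring ctr [594.4  13.3  90. ] size at z90 ~ 354.2179470660355
((29.136302947998047, 24.25764274597168), (31.355924606323242, 32.016876220703125), 94.4056625366211) top ring [594.7  12.   90. ]
tri [595.   11.9  89. ] [np.float64(0.1686559810016799), np.float64(0.16865598100169113)]
```

```bash
python3 - <<'E'
from h import *
delta([594.7,80,180])
E
```

```text
t 5.75 pos [549.1 194.7 189.6] rot [-3.1414  0.0033  0.3257] gap 41.4 F [ 0.4  0.9 -5.6] shift [  6.5 123.3   9.6]
```

Call:
send_rows(series=[[[0.2,2,40,0,0],[0.2,4,80,4,0],[0.2,6,115,8,0],[0.2,6.5,123,9,0],[0.2,6.5,123,9,0],[0.2,6.5,123,9,0],[0.2,6.5,123,9,0]]])

```text
clock: 6.45
eef_pos: [594.9, 81.7, 182.6]
eef_rot: [-3.141, 0.0, 0.327]
wrist_force: [-0.2, 0.4, -4.7]
finger_gap: 41.5
```

```bash
python3 - <<'E'
from h import *
delta([594.7,12.6,180])
p=shot('wrist');save(p,'w3.png')
u,v=proj(p,[594.7,12.6,90]);print(u,v)
E
```

```text
t 6.45 pos [594.9  81.7 182.6] rot [-3.1414e+00  1.0000e-04  3.2720e-01] gap 41.5 F [-0.2  0.4 -4.7] shift [-22.4  65.4   2.6]
407.815212656634 270.82180330907676
```

View pics/w3.png

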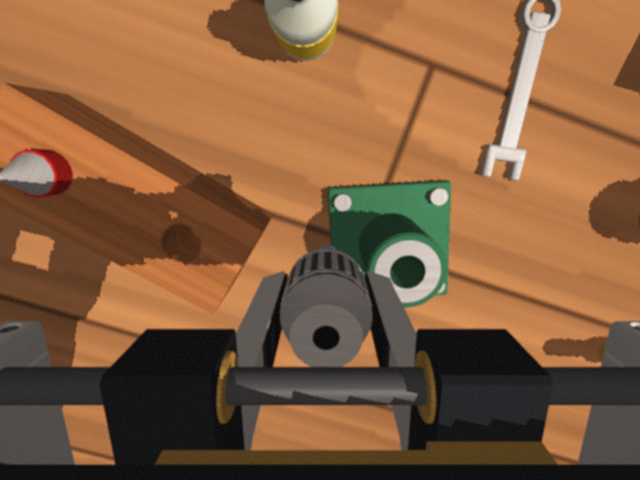

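The bore centre is at (408,270), against a prediction of (408,271), so the mouth estimate holds.

Call:
send_rows(series=[[[0.2,-13,38,0,0],[0.2,-22,64,0,0],[0.2,-22,64,5,0],[0.2,-22,64,5,0],[0.2,-22,64,5,0],[0.2,-22,64,5,0]]])

```text
clock: 7.1
eef_pos: [594.9, 13.9, 177.9]
eef_rot: [-3.142, -0.0, 0.327]
wrist_force: [-0.9, 0.3, -4.4]
finger_gap: 41.3
```

```bash
python3 - <<'E'
from h import *
delta([594.7,12.6,150])
p=shot('wrist')
E
```

```text
t 7.1 pos [594.9  13.9 177.9] rot [-3.1416e+00 -2.0000e-04  3.2720e-01] gap 41.3 F [-0.9  0.3 -4.4] shift [-0.6  1.1 27.9]
```

Call:
send_rows(series=[[[0.2,-0.7,1,20,0],[0.2,-0.7,1,38,0],[0.2,-0.7,1,40,0],[0.2,-0.7,1,40,0],[0.2,-0.7,1,40,0]]])

```text
clock: 7.65
eef_pos: [595.0, 11.8, 138.8]
eef_rot: [3.141, -0.001, 0.326]
wrist_force: [0.4, -0.4, -4.4]
finger_gap: 41.3
```

Call:
send_rows(series=[[[0.2,0,0,2,0],[0.2,0,0,4,0],[0.2,0,0,6,0],[0.2,0,0,6,0]]])

```text
clock: 8.05
eef_pos: [594.4, 11.7, 131.5]
eef_rot: [-3.141, 0.0, 0.326]
wrist_force: [-1.4, 1.8, -5.3]
finger_gap: 41.6
```

Call:
send_rows(series=[[[0.2,0,0,1,0],[0.2,0,0,2,0],[0.2,0,0,2,0]]])

```text
clock: 8.35
eef_pos: [594.5, 11.8, 129.6]
eef_rot: [-3.141, 0.0, 0.326]
wrist_force: [-2.4, 3.0, -3.6]
finger_gap: 41.6
```

Call:
send_rows(series=[[[0.2,-0.2,-0.9,0,0],[0.2,-0.2,-0.9,0,0]]])

```text
clock: 8.55
eef_pos: [594.2, 12.3, 129.7]
eef_rot: [3.141, -0.0, 0.326]
wrist_force: [1.1, 1.0, -4.0]
finger_gap: 41.8
```

Call:
send_rows(series=[[[0.2,0,0,1,0],[0.2,0,0,2,0],[0.2,0,0,2,0]]])

```text
clock: 8.85
eef_pos: [594.0, 12.4, 127.4]
eef_rot: [-3.142, 0.0, 0.326]
wrist_force: [-0.8, -0.9, -5.3]
finger_gap: 41.5
```

Call:
send_rows(series=[[[0.2,0,0,1,0],[0.2,0,0,2,0],[0.2,0,0,2,0]]])

```text
clock: 9.15
eef_pos: [594.0, 12.5, 125.5]
eef_rot: [-3.141, 0.0, 0.326]
wrist_force: [-0.6, 1.0, -4.9]
finger_gap: 41.1
```

Call:
send_rows(series=[[[0.2,0,0,0.7,0],[0.2,0,0,1.4,0],[0.2,0,0,1.4,0]]])

```text
clock: 9.45
eef_pos: [594.0, 12.5, 124.2]
eef_rot: [-3.141, 0.0, 0.326]
wrist_force: [-1.1, 1.7, -4.1]
finger_gap: 41.7
```

Call:
send_rows(series=[[[0.2,0,0,0.6,0],[0.2,0,0,1.2,0],[0.2,0,0,1.2,0]]])

```text
clock: 9.75
eef_pos: [594.0, 12.6, 123.1]
eef_rot: [-3.141, 0.0, 0.326]
wrist_force: [-2.1, 2.9, -3.2]
finger_gap: 41.4
```

Call:
send_rows(series=[[[0.2,-0.1,-0.6,0,0],[0.2,-0.1,-0.6,0,0],[0.2,-0.1,-0.6,0,0]]])

```text
clock: 10.05
eef_pos: [593.9, 12.8, 123.0]
eef_rot: [3.141, -0.0, 0.326]
wrist_force: [-0.6, 0.0, -4.7]
finger_gap: 41.5
```

Call:
send_rows(series=[[[0.2,0,0,0.6,0],[0.2,0,0,1.2,0],[0.2,0,0,1.2,0]]])

```text
clock: 10.35
eef_pos: [593.8, 12.9, 121.8]
eef_rot: [3.142, 0.0, 0.326]
wrist_force: [0.0, 0.6, -5.1]
finger_gap: 41.1
```

Call:
send_rows(series=[[[0.2,0,0,0.6,0],[0.2,0,0,1.2,0],[0.2,0,0,1.2,0]]])

```text
clock: 10.65
eef_pos: [593.7, 13.0, 120.6]
eef_rot: [-3.142, 0.0, 0.326]
wrist_force: [-1.6, -0.3, -4.7]
finger_gap: 41.8
```

Call:
send_rows(series=[[[0.2,-0.1,-0.1,0.6,0],[0.2,-0.1,-0.1,1.2,0],[0.2,-0.1,-0.1,1.2,0]]])

```text
clock: 10.95
eef_pos: [593.7, 13.0, 119.7]
eef_rot: [3.141, -0.0, 0.326]
wrist_force: [-1.0, -0.5, -0.7]
finger_gap: 41.4
```

Call:
send_rows(series=[[[0.2,-0.1,-0.1,0.5,0],[0.2,-0.1,-0.1,1.0,0],[0.2,-0.1,-0.1,1.0,0]]])

```text
clock: 11.25
eef_pos: [593.8, 13.0, 119.0]
eef_rot: [3.141, -0.001, 0.326]
wrist_force: [-2.6, -1.0, 5.6]
finger_gap: 41.8
```

Call:
send_rows(series=[[[0.2,-0.1,-0.1,0.5,0],[0.2,-0.1,-0.1,1.0,0],[0.2,-0.1,-0.1,1.0,0]]])

```text
clock: 11.55
eef_pos: [593.8, 13.1, 118.4]
eef_rot: [3.141, -0.001, 0.326]
wrist_force: [-4.6, -1.3, 8.6]
finger_gap: 41.2
```

Force grew more than I wanted, at about 8.6 N down on the tool. I'll back off a little so the shank is loose before I let go.

Call:
send_rows(series=[[[0.2,0,0,-0.6,0],[0.2,0,0,-1.2,0],[0.2,0,0,-1.2,0]]])

```text
clock: 11.85
eef_pos: [593.6, 13.0, 118.5]
eef_rot: [3.141, -0.0, 0.326]
wrist_force: [1.3, -1.6, -2.9]
finger_gap: 41.3
```

Call:
send_rows(series=[[[0.2,0,0,-0.6,0],[0.2,0,0,-1.0,0],[0.2,0,0,-1.0,0],[0.2,0,0,-1.0,0]]])

```text
clock: 12.25
eef_pos: [593.3, 13.0, 118.6]
eef_rot: [-3.142, 0.001, 0.326]
wrist_force: [4.7, -2.7, -12.2]
finger_gap: 41.9
```

Call:
send_rows(series=[[[0.2,0,0,-0.5,0],[0.2,0,0,-1.0,0],[0.2,0,0,-1.0,0]]], newtons=45)

```text
clock: 12.55
eef_pos: [593.3, 13.0, 120.2]
eef_rot: [-3.142, 0.001, 0.326]
wrist_force: [2.9, -3.1, -8.7]
finger_gap: 41.5
```

Call:
send_rows(series=[[[0.2,0,0,0,0],[0.2,0,0,0,0],[0.2,0,0,0,0]]], newtons=30)

```text
clock: 12.85
eef_pos: [593.4, 13.1, 120.7]
eef_rot: [3.142, 0.0, 0.326]
wrist_force: [2.3, -1.7, -6.6]
finger_gap: 41.6
```

Call:
send_rows(series=[[[0.2,0.2,0.2,0,0],[0.2,0.2,0.2,0.4,0],[0.2,0.2,0.2,0.4,0],[0.2,0.2,0.2,0.4,0]]])

```text
clock: 13.25
eef_pos: [593.7, 13.1, 120.5]
eef_rot: [-3.142, -0.0, 0.326]
wrist_force: [-1.0, -1.9, -2.7]
finger_gap: 41.2
```

Call:
send_rows(series=[[[0.55,0,0,0,0],[0.7,0,0,0,0],[0.8,0,0,0,0],[1,0,0,0,0],[1,0,0,0,0],[1,0,0,0,0],[1,0,0,0,0]]])

```text
clock: 13.95
eef_pos: [593.7, 13.0, 120.3]
eef_rot: [-3.142, -0.0, 0.326]
wrist_force: [0.1, 0.4, -0.2]
finger_gap: 92.7
```

Call:
send_rows(series=[[[1,0,0,-10,0],[1,0,0,-40,0],[1,0,0,-80,0],[1,0,0,-110,0],[1,0,0,-130,0],[1,0,0,-130,0],[1,0,0,-130,0]]])

```text
clock: 14.65
eef_pos: [593.5, 13.0, 250.0]
eef_rot: [-3.142, 0.0, 0.326]
wrist_force: [-0.0, -0.5, 0.1]
finger_gap: 94.2
```

```bash
python3 - <<'E'
from h import *
delta([555.5,-275.5,215])
p=shot('wrist');print(proj(p,[594,13,163]));save(p,'w4.png')
S=shot('scene');T=shot('top')
# drift refinement: top of drift
for n,q in(('S',S),('T',T)):
    for d in manip.silhouettes('drift_center',q)[:1]:
        ys,xs=np.nonzero(d['pixels']);print(n,d['conf'],d['rect'])
        pr=np.array([proj(q,[555.5,-275.5,z]) for z in(0,110)]).round(1);print(pr.tolist(),xs.mean(),ys.mean())
a=np.hstack([p['img'][100:400,150:450],cv2.resize(T['img'][255:330,455:530],(300,300))]);cv2.imwrite('pics/c5.png',a[:,:,::-1])
E
```

```text
t 14.65 pos [593.5  13.  250. ] rot [-3.1415e+00  1.0000e-04  3.2580e-01] gap 94.2 F [-0.  -0.5  0.1] shift [-128.3  261.2   35. ]
(np.float64(325.1648331996345), np.float64(245.04148306665476))
S 0.88 [152.2, 264.1, 29.6, 43.6]
[[173.4, 301.8], [157.3, 270.7]] 166.4714518760196 287.75856443719414
T 0.64 [315.4, 252.7, 25.9, 10.8]
[[494.5, 297.1], [515.5, 289.9]] 332.94594594594594 258.25945945945944
```

View pics/c5.png

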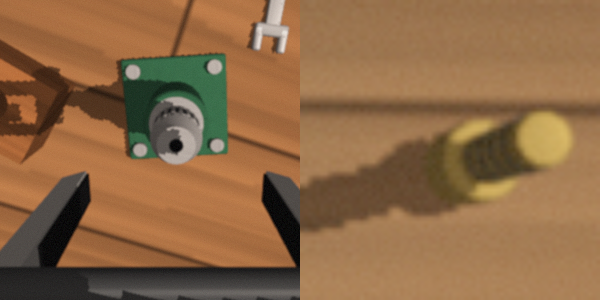

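The crop shows the chuck standing upright in the socket, with the nose at (326,245) against a prediction of (325,245). The drift top is at about (516,289.5) in the top view, which matches my estimate.

Call:
send_rows(series=[[[1,-22,45,0,0],[1,-44,90,10,0],[1,-128,261,35,0],[1,-128,261,35,0],[1,-128,261,35,0],[1,-128,261,35,0],[1,-128,261,35,0],[1,-128,261,35,0],[1,-128,261,35,0]]])

```text
clock: 15.8
eef_pos: [556.2, -274.3, 215.2]
eef_rot: [-3.141, 0.0, 0.327]
wrist_force: [-0.4, 0.4, -0.4]
finger_gap: 93.8
```

```bash
python3 - <<'E'
from h import *
delta([555.5,-275.7,60])
p=shot('wrist');print(proj(p,[555.5,-275.7,110]),proj(p,[555.5,-275.7,0]));save(p,'w6.png')
E
```

```text
t 15.8 pos [ 556.2 -274.3  215.2] rot [-3.1413  0.      0.3266] gap 93.8 F [-0.4  0.4 -0.4] shift [ -1.1   1.2 155.2]
(np.float64(326.40666479837597), np.float64(240.48456084176797)) (np.float64(326.33180559211235), np.float64(213.36257082519336))
```

View pics/w6.png

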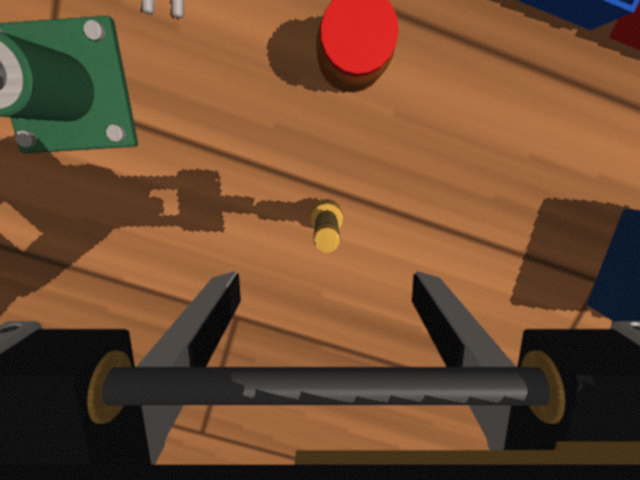

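The drift top is at (326.5,240), as predicted, so the tool is centred over it.

Call:
send_rows(series=[[[1,-0.8,0.8,40,0],[1,-0.8,0.8,85,0],[1,-0.8,0.8,125,0],[1,-0.8,0.8,150,0],[1,-0.8,0.8,155,0],[1,-0.8,0.8,155,0],[0.1,-0.8,0.8,155,0],[0.1,-0.8,0.8,155,0],[0.1,-0.8,0.8,155,0],[0.1,-0.8,0.8,155,0]]], newtons=40)

```text
clock: 16.85
eef_pos: [555.7, -276.3, 61.0]
eef_rot: [3.141, -0.001, 0.326]
wrist_force: [-0.1, -0.2, -0.6]
finger_gap: 65.2
```

Call:
send_rows(series=[[[0.1,0,0,0,0],[0.1,0,0,0,0],[0.1,0,0,0,0],[0.1,0,0,0,0],[0.1,0,0,0,0],[0.1,0,0,0,0],[0.1,0,0,0,0],[0.1,0,0,0,0]]])

```text
clock: 17.65
eef_pos: [555.4, -276.2, 60.2]
eef_rot: [-3.141, 0.0, 0.326]
wrist_force: [-0.3, 0.5, -0.3]
finger_gap: 21.6
```

Call:
send_rows(series=[[[0.1,0,0,-30,0],[0.1,0,0,-80,0],[0.1,0,0,-130,0],[0.1,0,0,-180,0],[0.1,0,0,-195,0],[0.1,0,0,-195,0],[0.1,0,0,-195,0]]])

```text
clock: 18.35
eef_pos: [555.0, -276.0, 253.5]
eef_rot: [-3.14, 0.002, 0.326]
wrist_force: [-0.5, -0.4, -5.6]
finger_gap: 21.3
```

```bash
python3 - <<'E'
from h import *
delta([593.7,13,250])
E
```

```text
t 18.35 pos [ 555.  -276.   253.5] rot [-3.1398e+00  1.6000e-03  3.2580e-01] gap 21.3 F [-0.5 -0.4 -5.6] shift [ 129.1 -261.4    3.7]
```

Call:
send_rows(series=[[[0.1,129,-261,2,0],[0.1,129,-261,2,0],[0.1,129,-261,2,0],[0.1,129,-261,2,0],[0.1,129,-261,2,0],[0.1,129,-261,2,0],[0.1,129,-261,2,0],[0.1,129,-261,2,0],[0.1,129,-261,2,0]]])

```text
clock: 19.25
eef_pos: [593.8, 11.5, 251.9]
eef_rot: [-3.141, 0.002, 0.325]
wrist_force: [-0.3, -0.1, -3.3]
finger_gap: 21.5
```

```bash
python3 - <<'E'
from h import *
p=shot('wrist')
delta([593.7,13,250]);print([(d['rect'],d['conf']) for n in('chuck_grip','drift_center') for d in manip.find_in(n,p)[:1]])
S=shot('scene');T=shot('top')
print([proj(q,[593.5,13,z]) for q in(S,T) for z in(163,)])
a=np.hstack([cv2.resize(q,(400,400)) for q in (S['img'][150:270,240:360],p['img'][150:450,175:475])]);cv2.imwrite('pics/c7.png',a[:,:,::-1])
E
```

```text
t 19.3 pos [593.9  11.3 252.3] rot [-3.1412e+00  1.6000e-03  3.2450e-01] gap 21.3 F [-0.6 -0.3 -3.5] shift [ 0.4 -1.7  2.3]
[([299.2, 206.0, 51.0, 44.8], 0.69), ([300.8, 233.5, 53.9, 133.4], 0.73)]
[(np.float64(301.7971285503626), np.float64(209.8461157933514)), (np.float64(329.56902869483986), np.float64(257.28867964497294))]
```

View pics/c7.png

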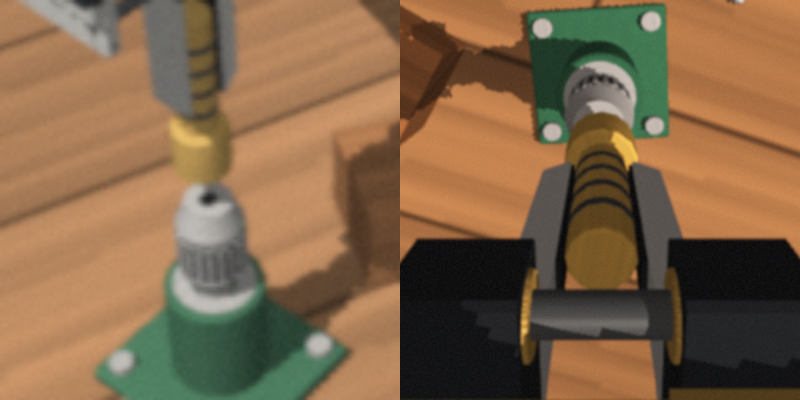

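The drift is held upright over the nose in both views: in the left crop its foot is directly above the chuck, and the right crop shows them aligned.

Call:
send_rows(series=[[[0.1,0.3,-1.3,8,0],[0.1,0.3,-1.3,18,0],[0.1,0.3,-1.3,23,0],[0.1,0.3,-1.3,23,0],[0.1,0.3,-1.3,23,0],[0.1,0.3,-1.3,23,0]]])

```text
clock: 20.1
eef_pos: [594.1, 13.7, 230.6]
eef_rot: [3.141, -0.001, 0.326]
wrist_force: [0.4, -0.6, -3.6]
finger_gap: 21.4
```

Call:
send_rows(series=[[[0.1,0,0,1,0],[0.1,0,0,2,0],[0.1,0,0,2,0],[0.1,0,0,2,0]]])

```text
clock: 20.5
eef_pos: [594.0, 13.7, 228.3]
eef_rot: [3.142, -0.0, 0.326]
wrist_force: [0.3, -1.1, -4.1]
finger_gap: 21.7
```

Call:
send_rows(series=[[[0.1,0,0,1,0],[0.1,0,0,2,0],[0.1,0,0,3,0],[0.1,0,0,3,0],[0.1,0,0,3,0]]])

```text
clock: 21.0
eef_pos: [594.0, 13.6, 225.3]
eef_rot: [-3.142, 0.0, 0.326]
wrist_force: [0.5, -0.1, -4.1]
finger_gap: 21.7
```

Call:
send_rows(series=[[[0.1,0,0,0.5,0],[0.1,0,0,1,0],[0.1,0,0,1,0],[0.1,0,0,1,0]]])

```text
clock: 21.4
eef_pos: [594.0, 13.7, 224.3]
eef_rot: [-3.142, 0.0, 0.326]
wrist_force: [0.5, -0.7, -4.1]
finger_gap: 21.6
```

Call:
send_rows(series=[[[0.1,0,0,0.5,0],[0.1,0,0,1,0],[0.1,0,0,1,0],[0.1,0,0,1,0]]])

```text
clock: 21.8
eef_pos: [594.0, 13.7, 223.3]
eef_rot: [-3.142, 0.0, 0.326]
wrist_force: [-0.7, 0.4, -3.6]
finger_gap: 21.4
```

Call:
send_rows(series=[[[0.1,0,0,0.5,0],[0.1,0,0,1,0],[0.1,0,0,1,0],[0.1,0,0,1,0]]])

```text
clock: 22.2
eef_pos: [594.1, 13.7, 222.7]
eef_rot: [3.141, -0.001, 0.326]
wrist_force: [0.3, -0.6, 0.8]
finger_gap: 21.8
```

Call:
send_rows(series=[[[0.1,0,0,0.5,0],[0.1,0,0,1,0],[0.1,0,0,1,0],[0.1,0,0,1,0]]])

```text
clock: 22.6
eef_pos: [594.2, 13.7, 221.9]
eef_rot: [3.141, -0.001, 0.326]
wrist_force: [-1.0, -1.2, 5.4]
finger_gap: 21.5
```

Call:
send_rows(series=[[[0.1,0,0,-3,0],[0.1,0,0,-8,0],[0.1,0,0,-8,0],[0.1,0,0,-8,0]]])

```text
clock: 23.0
eef_pos: [593.9, 13.7, 229.1]
eef_rot: [-3.141, 0.0, 0.326]
wrist_force: [-0.0, 0.5, -2.7]
finger_gap: 21.7
```

Call:
send_rows(series=[[[0.1,0,0,3,0],[0.1,0,0,5,0],[0.1,0,0,6,0],[0.1,0,0,7,0],[0.1,0,0,8,0],[0.1,0,0,8.6,0],[0.1,0,0,9.2,0],[0.1,0,0,9.2,0],[0.1,0,0,9.2,0]]])

```text
clock: 23.9
eef_pos: [594.4, 13.7, 221.5]
eef_rot: [3.141, -0.002, 0.326]
wrist_force: [-1.8, 0.5, 6.7]
finger_gap: 21.6
```

Call:
send_rows(series=[[[0.1,0,0,0.5,0],[0.1,0,0,1,0],[0.1,0,0,1,0],[0.1,0,0,1,0]]])

```text
clock: 24.3
eef_pos: [594.5, 13.7, 221.1]
eef_rot: [3.14, -0.003, 0.326]
wrist_force: [-2.5, 0.0, 10.8]
finger_gap: 21.8
```

Call:
send_rows(series=[[[0.1,0,0,-3,0],[0.1,0,0,-9,0],[0.1,0,0,-9,0],[0.1,0,0,-9,0]]])

```text
clock: 24.7
eef_pos: [594.0, 13.7, 228.0]
eef_rot: [-3.142, 0.0, 0.326]
wrist_force: [0.4, -0.0, -4.5]
finger_gap: 21.2
```

Call:
send_rows(series=[[[0.1,0,0,4,0],[0.1,0,0,6,0],[0.1,0,0,7,0],[0.1,0,0,8,0],[0.1,0,0,9,0],[0.1,0,0,9.7,0],[0.1,0,0,10.4,0],[0.1,0,0,10.4,0],[0.1,0,0,10.4,0]]])

```text
clock: 25.6
eef_pos: [594.7, 13.7, 220.4]
eef_rot: [3.14, -0.004, 0.326]
wrist_force: [-4.1, 0.9, 16.5]
finger_gap: 21.3
```

Call:
send_rows(series=[[[0.1,0,0,0.4,0],[0.1,0,0,0.8,0],[0.1,0,0,0.8,0]]])

```text
clock: 25.9
eef_pos: [594.8, 13.7, 220.1]
eef_rot: [3.14, -0.005, 0.326]
wrist_force: [-4.6, 0.1, 19.9]
finger_gap: 21.2
```

Call:
send_rows(series=[[[0.1,0,0,0.3,0],[0.1,0,0,0.3,0],[0.1,0,0,0.3,0]]])

```text
clock: 26.2
eef_pos: [594.9, 13.7, 220.1]
eef_rot: [3.14, -0.005, 0.326]
wrist_force: [-4.3, -0.2, 22.1]
finger_gap: 21.6
```

Call:
send_rows(series=[[[0.1,0,0,-4,0],[0.1,0,0,-14,0],[0.1,0,0,-34,0],[0.1,0,0,-38,0],[0.1,0,0,-38,0],[0.1,0,0,-38,0]]])

```text
clock: 26.8
eef_pos: [593.7, 13.7, 253.6]
eef_rot: [-3.141, 0.001, 0.326]
wrist_force: [-0.2, -0.6, -4.1]
finger_gap: 21.5
```

```bash
python3 - <<'E'
from h import *
delta([555.4,-276.2,250])
p=shot('wrist')
S=shot('scene')
a=np.hstack([cv2.resize(q,(400,400)) for q in (S['img'][150:270,240:360],p['img'][150:450,175:475])]);cv2.imwrite('pics/c8.png',a[:,:,::-1])
E
```

```text
t 26.8 pos [593.7  13.7 253.6] rot [-3.1411e+00  1.2000e-03  3.2580e-01] gap 21.5 F [-0.2 -0.6 -4.1] shift [-129.1  262.3    3.6]
```

View pics/c8.png

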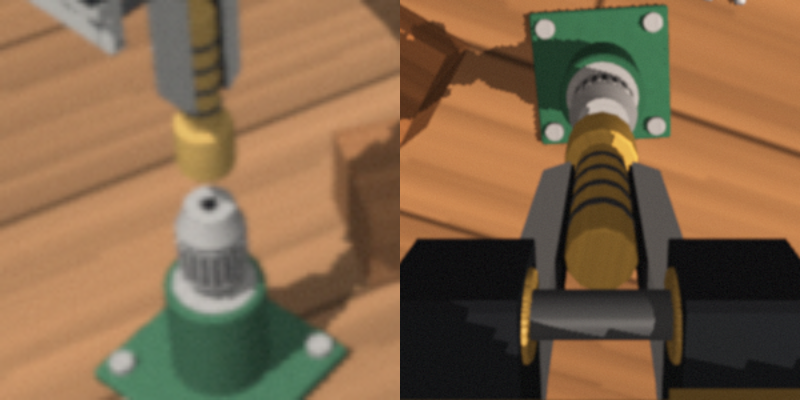

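The chuck stayed in the socket, upright and slightly deeper, and the drift is still straight in the hand. Next I return it to where it stood.

Call:
send_rows(series=[[[0.1,-129,262,1,0],[0.1,-129,262,1,0],[0.1,-129,262,1,0],[0.1,-129,262,1,0],[0.1,-129,262,1,0],[0.1,-129,262,1,0],[0.1,-129,262,1,0],[0.1,-129,262,1,0],[0.1,-129,262,1,0],[0.1,-129,262,1,0]]])

```text
clock: 27.9
eef_pos: [556.0, -274.7, 253.6]
eef_rot: [-3.141, 0.0, 0.327]
wrist_force: [0.8, 0.4, -3.5]
finger_gap: 21.8
```

Call:
send_rows(series=[[[0.1,0,0,40,0],[0.1,0,0,85,0],[0.1,0,0,130,0],[0.1,0,0,165,0],[0.1,0,0,183,0],[0.1,0,0,185,0],[0.1,0,0,185,0],[0.1,0,0,185,0]]])

```text
clock: 28.7
eef_pos: [556.5, -275.9, 70.3]
eef_rot: [3.14, -0.002, 0.326]
wrist_force: [-0.4, -0.9, -4.1]
finger_gap: 21.8
```

Call:
send_rows(series=[[[0.1,0,0,3,0],[0.1,0,0,5,0],[0.1,0,0,6,0],[0.1,0,0,6,0],[0.1,0,0,6,0],[0.1,0,0,6,0]]])

```text
clock: 29.3
eef_pos: [555.7, -275.9, 62.7]
eef_rot: [3.141, -0.0, 0.326]
wrist_force: [0.5, -0.8, -3.9]
finger_gap: 21.7
```

Call:
send_rows(series=[[[0.1,0,0,0.5,0],[0.1,0,0,1,0],[0.1,0,0,1,0],[0.1,0,0,1,0]]])

```text
clock: 29.7
eef_pos: [555.6, -275.8, 61.6]
eef_rot: [3.142, 0.0, 0.326]
wrist_force: [0.3, -0.2, -3.1]
finger_gap: 21.5
```

Call:
send_rows(series=[[[0.1,0,0,0.5,0],[0.1,0,0,1,0],[0.1,0,0,1,0],[0.1,0,0,1,0]]])

```text
clock: 30.1
eef_pos: [555.6, -275.9, 60.6]
eef_rot: [3.142, -0.0, 0.326]
wrist_force: [-0.6, -0.2, -3.0]
finger_gap: 21.4
```

Call:
send_rows(series=[[[0.1,0,0,0.4,0],[0.1,0,0,0.7,0],[0.1,0,0,0.7,0]]])

```text
clock: 30.4
eef_pos: [555.7, -275.9, 60.2]
eef_rot: [3.141, -0.0, 0.326]
wrist_force: [-1.0, 0.1, 2.1]
finger_gap: 21.5
```

Contact is at z 60.2, the same as when I gripped it. I'll release and rise straight up.

Call:
send_rows(series=[[[0.3,0,0,0,0],[0.5,0,0,0,0],[0.7,0,0,0,0],[1,0,0,0,0],[1,0,0,0,0],[1,0,0,0,0],[1,0,0,0,0],[1,0,0,0,0]]])

```text
clock: 31.2
eef_pos: [555.6, -275.8, 59.9]
eef_rot: [3.142, 0.0, 0.326]
wrist_force: [0.1, -0.6, 0.5]
finger_gap: 80.8
```

Call:
send_rows(series=[[[1,0,0,-15,0],[1,0,0,-50,0],[1,0,0,-95,0],[1,0,0,-140,0],[1,0,0,-170,0],[1,0,0,-170,0],[1,0,0,-170,0]]])

```text
clock: 31.9
eef_pos: [555.6, -275.8, 230.7]
eef_rot: [3.141, -0.001, 0.326]
wrist_force: [-0.1, -0.1, -0.2]
finger_gap: 93.9
```

```bash
python3 - <<'E'
from h import *
delta([0,0,0])
S=shot('scene');T=shot('top');p=shot('wrist')
a=np.hstack([cv2.resize(S['img'],(400,300)),cv2.resize(T['img'],(400,300))])
b=np.hstack([cv2.resize(S['img'][160:310,120:320],(400,300)),cv2.resize(p['img'],(400,300))])
cv2.imwrite('pics/c9.png',np.vstack([a,b])[:,:,::-1])
for t in('chuck_grip','drift_center','jar','oil','spanner','centre'):
    for n,q in(('S',S),('T',T)): print(n,t,[(np.round(d['rect']).tolist(),round(d['conf'],2)) for d in manip.find_in(t,q)[:1]])
E
```

```text
t 31.9 pos [ 555.6 -275.8  230.7] rot [ 3.1407e+00 -8.0000e-04  3.2580e-01] gap 93.9 F [-0.1 -0.1 -0.2] shift [-438.2 -439.4  230. ]
S chuck_grip [([296.0, 210.0, 20.0, 28.0], 0.82)]
T chuck_grip [([314.0, 242.0, 31.0, 40.0], 0.88)]
S drift_center [([150.0, 265.0, 33.0, 44.0], 0.81)]
T drift_center [([487.0, 286.0, 20.0, 22.0], 0.78)]
S jar [([185.0, 323.0, 46.0, 51.0], 0.81)]
T jar [([458.0, 178.0, 51.0, 50.0], 0.91)]
S oil [([387.0, 246.0, 33.0, 53.0], 0.57)]
T oil [([227.0, 152.0, 36.0, 43.0], 0.92)]
S spanner [([284.0, 302.0, 64.0, 64.0], 0.62)]
T spanner [([348.0, 131.0, 34.0, 89.0], 0.7)]
S centre [([408.0, 173.0, 17.0, 22.0], 0.78)]
T centre [([134.0, 265.0, 24.0, 21.0], 0.6)]
```

View pics/c9.png

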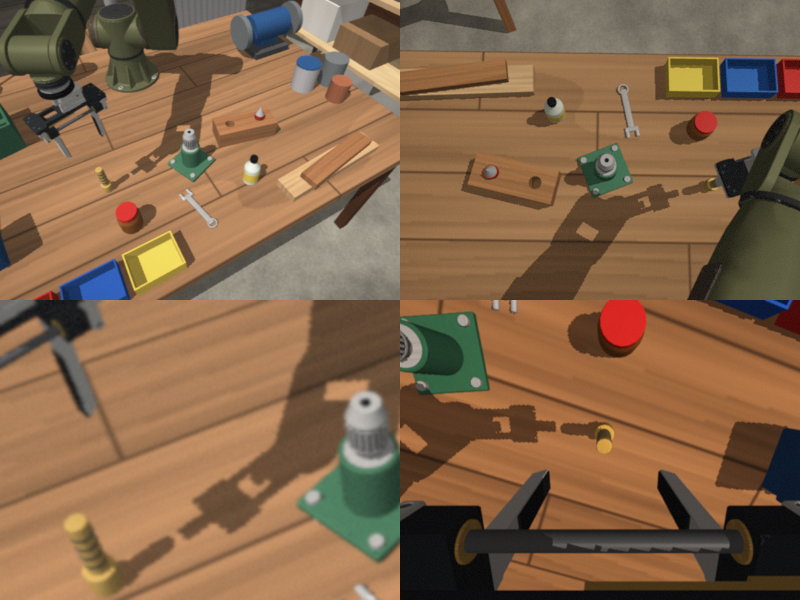

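The composite shows the drift upright at its old place (scene about (165,286)), the chuck upright in the socket and the bystanders unmoved. The arm is clear of everything.

```bash
python3 -c "
from cell import manip
print(manip.sign_off())"
```

```text
the job is handed in; nothing more can be done
None
```

The chuck is in the taper socket and should be locked. I tapped it in three separate taps that built up to about 26 N, then stood the drift back upright. I handed the job in at about 32 s of the 67 s allowed; sign-off gives no verdict.

**Seating the chuck:** I took three downward steps in one go, and contact reached about 13 N including the chuck's weight, more than the 5 N I should have used. The shank gripped slightly, so I pulled it free with a light upward pull. I then lowered it again with about 2 N and let go loose, so it was not wedged at release.

**Taps:** The three taps measured about 9, 15 and 26 N, after allowing for the drift's weight. I backed the drift off about 7 mm between them. Each was a slow push rather than a sharp blow. Force is read only at the end of each move, so brief peaks could have been missed.

**Last checks:**
- **Taper lock:** the nose went down about 2.8 mm from first touch, inside the 2 to 4 mm expected. I did not pull on the chuck to test the lock.
- **Drift:** it stands upright at its original place, about 290 mm from the socket.
- **Other things:** the jar, oil bottle, spanner and dead centre were detected within a few pixels of where they started.
- **Robot:** it was touching nothing, with the wrist force near zero.

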